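Clear the dosing bed and bring the dropper to the front

TASK

Get the dosing stand ready for the next mix: with the wide brush, sweep the three silicone scraps along the bed in front of the turntable into the metal tray at its right-hand end, without touching them by hand, and lay the brush flat on the open bench, off the stand. Then turn the turntable by the wooden bar on top until the dropper bottle (the small amber one with the rubber bulb) stands at the front, in line with the pointer, and finish while still gripping the bar, holding the turntable still so that the dropper can be drawn. Leave all bottles and jars standing in their sockets, and do not disturb the cup or the loop tool.

Things in the scene. Friction and masses are not known exactly. Their poses are not given: they have to be found in the camera images.
- stand: fixed wooden dosing stand. Origin: on the bench under the turntable's axis; x points away from the robot (front is -x), y left; yaw varies. Its bed, the flat board in front of the turntable, has its top at z = 0.020, y = -0.13 to 0.13, x = -0.166 (open front edge) to -0.107 (aluminium fence up to z = 0.033); open at both ends and the front. The tray adjoins the bed's right end (-y)
- bed (a point): middle of the bed's top surface, stand coordinates (-0.136, 0, 0.020)
- pointer (a point): top of the upright dark steel tab (10 mm wide) in the middle of the fence, at stand coordinates (-0.105, 0, 0.047): it marks the front of the turntable
- tray (a point): middle of the tray's inner floor: open sheet-metal tray, at stand coordinates (-0.145, -0.183, 0.002), inside 86 mm along x, 103 mm along y (y = -0.131 to -0.234), starting at the end of the bed and 18 mm below its top. Front wall 14 mm high (a brush handle passes over it); rear wall (front face at stand x = -0.102) and far right wall 30 mm high
- bar_handle: wooden bar on the turntable's steel post, turns with it: 80 mm along its own y, 16 mm wide along its x, 20 mm high; origin: bar centre, 0.181 above the bench, on the axis, 29 mm clear above the tallest bottle. Turntable: 200 mm disc, top at z = 0.040, four small sockets (38 mm) and two large (57 mm), 20 mm high, centres 68 mm from the axis; runs freely both ways on a ball bearing (0.006 N m), no stops
- dropper: the bottle wanted at the front: small round amber bottle with a paper label and a pointed black rubber bulb, 33 mm across, 102 mm high, standing loosely in one of the small sockets; origin: centre of its underside, 0.040 above the bench
- amber_bottle: small amber bottle with a flat black screw cap, no bulb, 33 mm across, 88 mm high, in another small socket; origin: centre of its underside
- white_bottle: small round white plastic bottle with a cap, 33 mm across, 96 mm high, in another small socket; origin: centre of its underside
- small_jar: small clear jar with a black cap, 35 mm across, 58 mm high, in another small socket; origin: centre of its underside
- pigment_red: clear square-bodied pigment jar with a round yellow lid, 45 mm across, 100 mm high, in a large socket; origin: centre of its underside
- pigment_ochre: clear square-bodied pigment jar with a round white lid, 47 mm across, 98 mm high, in a large socket; origin: centre of its underside
- scrap_1: small piece of set red silicone, irregular chip about 19x30x8 mm, lying flat on the stand's bed; origin: centre of its underside; it starts on the left part of the bed
- scrap_2: small piece of set red silicone, irregular chip about 19x30x8 mm, lying flat on the stand's bed; origin: centre of its underside; it starts in the middle of the bed
- scrap_3: small piece of set red silicone, irregular chip about 19x30x8 mm, lying flat on the stand's bed; origin: centre of its underside; it starts on the right part of the bed
- brush: wide glue brush on the bench left of the stand, 198 mm long along its own y, bristles at +y: wooden handle y = -0.099 to 0.027, 16 mm wide (x), 15 mm high; ferrule to y = 0.050, 20 mm wide; stiff head y = 0.050 to 0.094, 30 mm wide, z = 0.003 to 0.012. Rigid, about 50 g; its long side can push scraps. Origin: underside, middle of its length
- cup_b: bystander: small pink-stained cup, 79 mm across, 63 mm high, on the right; origin: centre of its underside
- loop_tool: bystander: loop modelling tool with wooden handle, 169 mm long along its own y, 19 mm wide, 9 mm high, on the left beyond the brush; origin: underside, middle of its length

How it is judged:
On the way, in this order (a step that is already met when the one before it is completed fails the run):
1. all three scraps lie in the tray (x of scrap_1 in the frame of stand between -0.19 and -0.1 m and y of scrap_1 in the frame of stand between -0.236 and -0.131 m and z of each of scrap_1, scrap_2, scrap_3 in the frame of stand below 0.026 m and x of scrap_2 in the frame of stand between -0.19 and -0.1 m and y of scrap_2 in the frame of stand between -0.236 and -0.131 m and x of scrap_3 in the frame of stand between -0.19 and -0.1 m and y of scrap_3 in the frame of stand between -0.236 and -0.131 m), for 0.2 s.
2. the brush lies flat on the bench, off the stand, let go (all of step 1 and contact force between the fingers and brush below 0.1 N and height (world z) of brush below 0.012 m and angle between brush's own z axis and vertical below 0.12 rad and contact force between brush and stand below 0.1 N and linear speed of brush below 0.02 m/s), for 0.2 s.
3. the dropper stands at the front, the turntable held by its bar (y of dropper in the frame of stand between -0.012 and 0.012 m and x of dropper in the frame of stand below -0.04 m and angular speed of bar_handle below 0.06 rad/s and contact force between the fingers and bar_handle above 3 N), for 0.2 s.
At the end, for the whole second after the job is handed in: Scraps in the tray (centres past the bed's end, below the wall tops); brush flat on the bench, let go, off the stand; dropper in front, within 12 mm of the line axis to pointer; bottles and jars upright in their sockets; fingers press the bar with over 3 N; turntable still (under 0.06 rad/s) (all of step 2 and all of step 3 and angle between each of dropper, amber_bottle, white_bottle, small_jar, pigment_red, pigment_ochre's own z axis and vertical below 0.15 rad and z of each of dropper, amber_bottle, white_bottle, small_jar, pigment_red, pigment_ochre in the frame of bar_handle below -0.13 m); the arm keeps its last pose, push and grip.
It fails at once if a scrap is touched by the fingers or the arm instead of the brush (contact force between any of the fingers, the arm and scrap_1 above 0.3 N or contact force between any of the fingers, the arm and scrap_2 above 0.3 N or contact force between any of the fingers, the arm and scrap_3 above 0.3 N).
It fails at once if a bottle or jar on the turntable tips over or comes out of its socket (angle between any of dropper, amber_bottle, white_bottle, small_jar, pigment_red, pigment_ochre's own z axis and vertical above 0.5 rad or z of any of dropper, amber_bottle, white_bottle, small_jar, pigment_red, pigment_ochre in the frame of bar_handle above -0.115 m).
It fails at once if the small cup or the loop tool is disturbed (distance of any of cup_b, loop_tool from where it was at the start of the episode above 0.03 m).
It fails at once if the fingers take hold of a bottle or jar (contact force between the fingers and dropper above 2 N or contact force between the fingers and amber_bottle above 2 N or contact force between the fingers and white_bottle above 2 N or contact force between the fingers and small_jar above 2 N or contact force between the fingers and pigment_red above 2 N or contact force between the fingers and pigment_ochre above 2 N).
It also fails if it takes over 67 s, if anything falls off the work surface, if the arm or the gripper's body presses on something with over 40 N, if the wrist force passes 120 N, or if a joint passes its speed limit or range.

ROBOT

A 6-joint arm with a two-finger parallel gripper is mounted at the origin on a cart in front of the work surface, level with it; the furniture and walls round the work are solid. World frame = base frame: x ahead of the robot, y to its left, z up, the work surface at z = 0. Lengths are in m, angles in rad, forces in N, time in s.
With the tool pointing down it reaches from about 0.25 to 0.775 m from the base axis. Payload 4 kg.
Tool frame: the origin (TCP) lies at the very end of the fingers, on their centre line; the grasp point (between the pads) lies 19 mm behind it; z points along the fingers, x is the direction in which the jaws open and shut, and the axes are right-handed (so a half turn about z gives the same grasp; the last joint's range is limited). The gripper opens to 94 mm and grips with 3 to 60 N. Pads are 16 mm wide; open, the fingers measure 119 mm over their backs; the gripper's body (75 mm by 177 mm) begins 78 mm behind the grasp point.
Start: joints at [1, 0.087, 1.371, -0, 1.684, -0.103], TCP at [0.248, 0.491, 0.206] pointing down, gripper open.
Joint ranges: [-3.1, 3.1], [-0.76, 2.03], [0.27, 2.55], [-1.08, 4.22], [0.17, 2.65], [-2.57, 2.57]. Speed limits (rad/s): [2.79, 2.79, 3.14, 3.14, 3.14, 3.14].

INTERFACE

Orientations are given as [roll, pitch, yaw] about the fixed x, y, z axes, in that order (R = Rz(yaw) Ry(pitch) Rx(roll)).
In Python, from bench import * gives the robot as it stands.
- The arm moves only by the tool send_rows, never from a script. Its argument "rows" is text: rows parted by semicolons, each of 5 numbers parted by spaces: the finger opening in cm, from 0 to 9.4, then the shift along the world's x, y, z in cm, then the turn about the world's z in degrees. A call has 1 to 20 rows; each row shifts and turns the commanded pose from where the row before left it; what a row does not reach is not made up. A row lasts 1/12 s, in which the tool goes at most 41.7 mm and 7.16 degrees, less where a joint would pass 70% of its speed; a pose out of reach is approached as far as the arm can. A call is refused whole if a number of a shift passes 4.17 or a number of a turn 7.16, either way. A call with a gripper value outside its range is refused whole. The fingers move at their own pace and stop on an object; the grip force is fixed at half the most. Time passes only in rows, so rows that do not move let the fingers close. It gives the time, the measured TCP pose, the force and the opening at its end, in the units of the state.
- read_state(): the state, without advancing time (a new reading comes with each control period).
- get_image(name): name is "side" or "top"; returns the picture (420x560x3 uint8, red, green, blue); there is no depth.
- camera_params(name): a dict with "fovy" (degrees; the focal length in pixels is half the picture's height over the tangent of half this angle, whatever the lens; pixels are square), "cx", "cy" (the principal point, pixels), "R" (3x3) and "t" (3): a world point X has camera coordinates R X + t. Camera axes: x right, y down, z forward; pixel columns grow to the right and rows downward; lengths in m; the calibration is good to about 2 mm. A picture is of the moment at which its call begins. camera_params takes no time and is no camera call.
- hand_in(): hands the job in, once; it reports no verdict.
The state is a dict: "time": time; "qpos": joint angles; "dq": joint speeds; "tau": joint torques, N m; "position": TCP position; "tcp_rot": TCP orientation; "ft_force": force on the tool from outside, world axes, zero at the start; "ft_torque": the same for the moment, N m; "gripper_width": opening from 0.0 (shut) to 1.0 (fully open).
Only numpy, scipy, OpenCV 4.12 (cv2) and the standard library are available. Lean on these libraries where they do the work, as an engineer would, in place of code of your own. Each camera call takes 0.05 s, during which the arm holds its last target. There are 200 camera calls.

## Working session

There is one attempt and no reset: what is moved stays moved. The work goes in short steps, Python scripts to look and compute and a tool call to move; the robot and the scene stay as the last step left them, time stands still between calls to the robot, and variables do not carry over. Pictures are saved under pics/ and viewed, about 8 in all and at most 12, crops included, and the job is handed in when it is done.

Besides the shell and the picture viewer there is one more tool, called after "Emit:" by a JSON object that holds its "fn" and its "kwargs". send_rows: Moves the arm, as the interface text tells. Its arguments: {"type":"object","properties":{"rows":{"type":"string"}},"required":["rows"]}

```bash
mkdir -p pics
cat > h.py <<'E'
from bench import *
import numpy as np, cv2
def save(n,f,crop=None,s=1):
    im=get_image(n)
    cv2.imwrite('pics/raw_'+f+'.png',im[:,:,::-1])
    o=im if crop is None else im[crop[1]:crop[3],crop[0]:crop[2]]
    cv2.imwrite('pics/'+f+'.png',cv2.resize(o[:,:,::-1],None,fx=s,fy=s,interpolation=cv2.INTER_CUBIC)); return im
def ray(n,u,v,z):
    p=camera_params(n);f=210/np.tan(np.radians(p['fovy'])/2)
    R=np.array(p['R']);t=np.array(p['t']);c=-R.T@t
    d=R.T@np.array([(u-p['cx'])/f,(v-p['cy'])/f,1]);return c+d*(z-c[2])/d[2]
def proj(n,X):
    p=camera_params(n);f=210/np.tan(np.radians(p['fovy'])/2)
    q=np.array(p['R'])@np.array(X)+np.array(p['t']);return np.array([p['cx']+f*q[0]/q[2],p['cy']+f*q[1]/q[2]])
E
python3 - <<'E'
from h import *
a=save('top','t0');b=save('side','s0')
print(ray('top',280,210,0),camera_params('top'),camera_params('side'))
print({k:np.round(v,3) for k,v in read_state().items()})
E
```

```text
[0.60482168 0.04952597 0.        ] {'fovy': 55.137551510128546, 'cx': 283.9736427666616, 'cy': 207.9429702825252, 'R': array([[ 5.34266700e-02, -9.98571586e-01,  6.15208351e-04],
       [-9.76572322e-01, -5.23782297e-02, -2.08717563e-01],
       [ 2.08451651e-01,  1.05502889e-02, -9.77975767e-01]]), 't': array([0.0052514 , 0.59940139, 1.07697315])} {'fovy': 54.23434790556333, 'cx': 276.209668366227, 'cy': 210.82649443282543, 'R': array([[-0.99126057,  0.13034589, -0.02030854],
       [ 0.10114593,  0.65213978, -0.75132098],
       [-0.08468759, -0.74680899, -0.6596244 ]]), 't': array([0.56633193, 0.03444092, 1.35158241])}
{'time': np.float64(0.1), 'qpos': array([ 1.   ,  0.088,  1.372, -0.   ,  1.684, -0.103]), 'dq': array([ 0.   , -0.001, -0.003, -0.001,  0.002, -0.001]), 'tau': array([ 2.0000e-03, -3.4125e+01, -3.0330e+01,  7.2000e-02,  3.0000e-02,
       -0.0000e+00]), 'position': array([0.248, 0.49 , 0.204]), 'tcp_rot': array([-3.141e+00,  2.000e-03,  1.103e+00]), 'ft_force': array([0.265, 0.582, 0.701]), 'ft_torque': array([-0.058,  0.037,  0.006]), 'gripper_width': np.float64(1.002)}
```

View pics/t0.png

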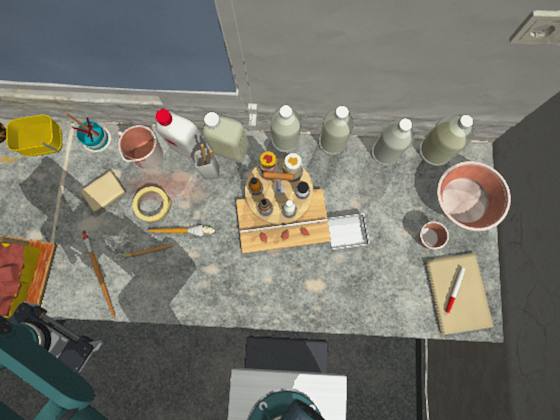

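View pics/s0.png

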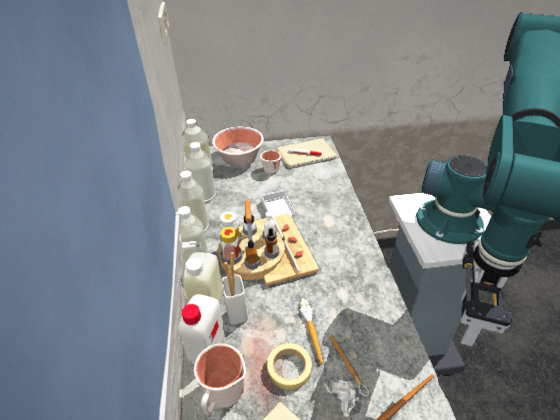

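Top: brush (150–213, 230) with bristles right; loop tool just in front of it (110–172, 245); stand about (240–330, 155–250), scraps at (263,237), (284,235), (305,231); tray (348,230). Side: confirms. I'll zoom the working area.

Run:
```python
from h import *
im=cv2.imread('pics/raw_t0.png')
c=cv2.resize(im[140:262,100:375],None,fx=2.9,fy=2.9,interpolation=cv2.INTER_CUBIC);cv2.imwrite('pics/c0.png',c)
hsv=cv2.cvtColor(im,cv2.COLOR_BGR2HSV)
m=(((hsv[...,0]<6)|(hsv[...,0]>172))&(hsv[...,1]>110)).astype(np.uint8);m[:215]=0;m[250:]=0;m[:,:235]=0;m[:,330:]=0
n,l,s,ce=cv2.connectedComponentsWithStats(m)
for i in range(1,n):
    if s[i,4]>8: print('scrap',ce[i],s[i,4],ray('top',*ce[i],.024).round(3))
```

```text
scrap [304.51612903 231.67741935] 31 [ 0.54  -0.025  0.024]
scrap [284.93333333 235.3       ] 30 [0.526 0.031 0.024]
scrap [263. 237.] 29 [0.518 0.094 0.024]
```

View pics/c0.png

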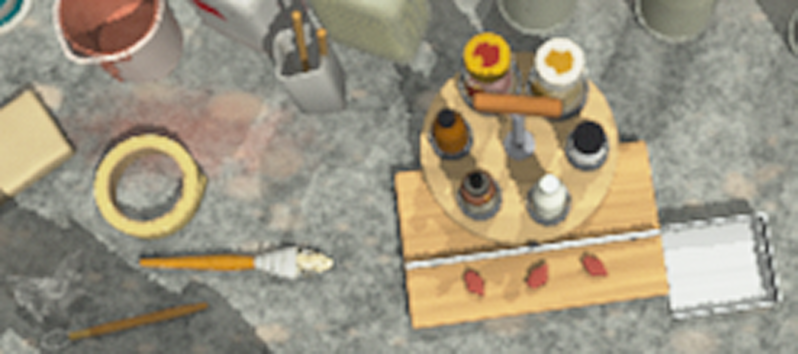

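Crop: brush handle end (140,261), bristle end (332,260); bed front corners (414,327), (669,296); bar (475,101)–(561,106). Two amber bottles, at (450,135) and (478,195): I need the side view to tell which is the dropper.

Run:
```python
from h import *
im=cv2.imread('pics/raw_s0.png')
c=cv2.resize(im[190:290,200:330],None,fx=6,fy=6,interpolation=cv2.INTER_CUBIC);cv2.imwrite('pics/c1.png',c)
q=lambda u,v,z:ray('top',100+u/2.9,140+v/2.9,z).round(4)
fl=q(414,327,.02);fr=q(669,296,.02)
# fence top line, front edge, tray
a=q(406,264,.033);b=q(660,231,.033)
for n,x,y in(('front',fl,fr),('fence',a,b)): print(n,x,y,np.linalg.norm(y-x),np.degrees(np.arctan2(*(x-y)[[0,1]]))) 
b0=q(475,101,.191);b1=q(561,106,.191);print('bar',b0,b1,(b0+b1)/2,np.linalg.norm(b0-b1))
h0=q(140,261,.0075);h1=q(332,260,.0075);print('brush',h0,h1,np.linalg.norm(h0-h1))
print('loop',q(50,340,.005),q(206,305,.005))
yaw=np.arctan2(*(fl-fr)[[0,1]]*np.array([-1,1]))  # stand y axis=(fl-fr)dir=(-sin,cos)
print('yaw',np.degrees(yaw))
R=np.array([[np.cos(yaw),-np.sin(yaw)],[np.sin(yaw),np.cos(yaw)]])
o=(fl[:2]+fr[:2])/2-R@[-.166,0];print('o',o, (b0+b1)[:2]/2)
for n,u,v,z in(('A',450,125,.12),('B',478,185,.13),('W',549,183,.136),('S',588,135,.098),('red',488,55,.14),('och',560,60,.138)):
  p=q(u,v,z)[:2];print(n,p,R.T@(p-o),np.degrees(np.arctan2(*(R.T@(p-o))[::-1])))
for s in ((.54,-.025),(.526,.031),(.518,.094)):print(R.T@(np.array(s)-o))
```

```text
front [0.4695 0.1491 0.02  ] [ 0.5139 -0.1026  0.02  ] 0.2555860911708617 -10.004083984522548
fence [0.5301 0.1603 0.033 ] [ 0.5769 -0.0902  0.033 ] 0.2548342402425545 -10.582364131896767
bar [0.6547 0.092  0.191 ] [0.6541 0.0162 0.191 ] [0.6544 0.0541 0.191 ] 0.07580237463298892
brush [0.5225 0.4329 0.0075] [0.534  0.2386 0.0075] 0.19464002671598665
loop [0.4384 0.5139 0.005 ] [0.4818 0.3618 0.005 ]
yaw 10.004083984522548
o [0.65517603 0.05208725] [0.6544 0.0541]
A [0.6511 0.1188] [0.00757517 0.06640649] 83.49224130575318
B [0.5926 0.0883] [-0.05533377  0.04653276] 139.93794926153646
W [0.5966 0.0231] [-0.06272102 -0.01837078] -163.67486975270478
S [ 0.6543 -0.0119] [-0.01197847 -0.06286216] -100.78845581558666
red [0.7151 0.0862] [0.06493886 0.02318418] 19.64735637206895
och [0.7145 0.0188] [ 0.05263936 -0.04308679] -39.30128671199816
[-0.12681629 -0.05590697]
[-0.1308752   0.00167362]
[-0.12780931  0.06510548]
```

View pics/c1.png

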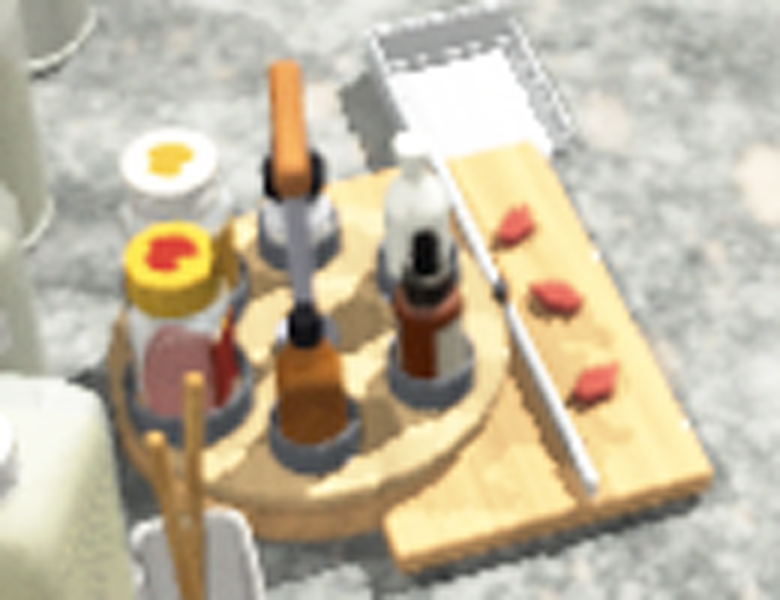

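Side crop: the bottle at (425,310), front-left in the top view, has the bulb and label, so it is the dropper (about 140° in the stand frame, so it needs roughly +40°). The flat-capped amber bottle is at (310,390). Next I move above the brush handle.

Emit:
{"fn": "send_rows", "kwargs": {"rows": "4 2.33 -1.22 -0.7 -4.98;4 2.33 -1.22 -0.7 -4.98;4 2.33 -1.22 -0.7 -4.98;4 2.33 -1.22 -0.7 -4.98;4 2.33 -1.22 -0.7 -4.98;4 2.33 -1.22 -0.7 -4.98;4 2.33 -1.22 -0.7 -4.98;4 2.33 -1.22 -0.7 -4.98;4 2.33 -1.22 -0.7 -4.98;4 2.33 -1.22 -0.7 -4.98;4 2.33 -1.22 -0.7 -4.98;4 2.33 -1.22 -0.7 -4.98;4 0 0 0 0;4 0 0 0 0"}}

```text
time: 1.27
position: [0.5278, 0.3433, 0.1197]
tcp_rot: [3.14, 0.003, 0.059]
ft_force: [-0.1, -1.0, 0.0]
gripper_width: 0.426
```

Run:
```python
from h import *
im=save('side','s1',(250,260,410,400),5)
s=read_state();print(s['time'],s['position'].round(4),np.degrees(s['tcp_rot']).round(1),s['gripper_width'])
# brush points in initial side picture, crop offsets handled by eye
for n,X in(('hend',(.5225,.4329,.0075)),('mid',(.5277,.3441,.015)),('tip',(.534,.2386,.0075))): p=proj('side',X);print(n,p.round(1),((p-[250,260])*5).round())
print(ray('top',250,325,0))
```

```text
1.3167 [0.5272 0.3442 0.1206] [1.8e+02 1.0e-01 3.4e+00] 0.4268897598364617
hend [320.  363.3] [350. 516.]
mid [310.8 329.5] [304. 347.]
tip [301.  297.9] [255. 189.]
[0.26953004 0.11563059 0.        ]
```

View pics/s1.png

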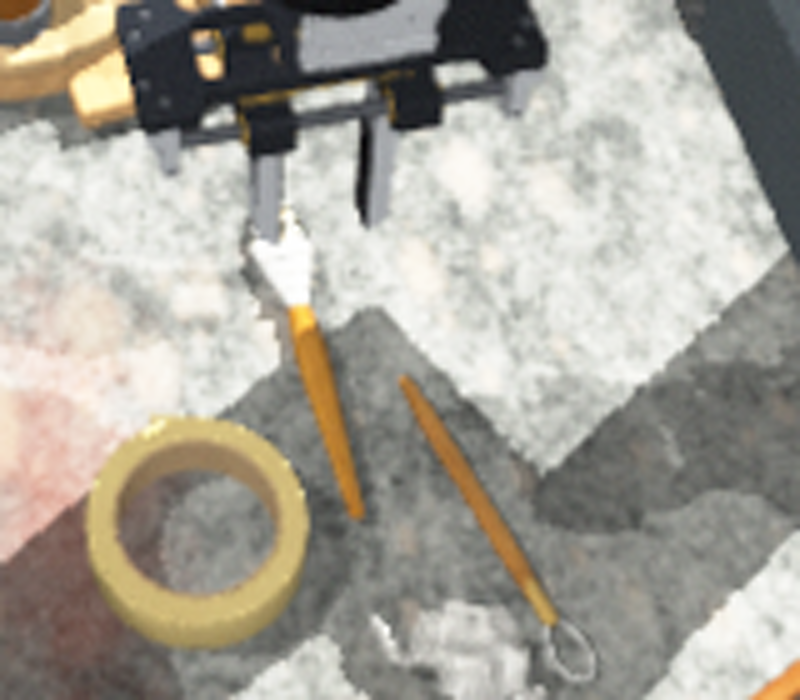

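The predicted brush points (350,516), (304,347) fall on the brush in the side picture, and the loop tool end (405,380) stays clear of the 4 cm opening. I descend and close.

Emit:
{"fn": "send_rows", "kwargs": {"rows": "4 0 0 -2.4 0;4 0 0 -2.4 0;4 0 0 -2.4 0;4 0 0 -2 0;4 0 0 -1.2 0;4 0 0 -0.7 0;4 0 0 -0.5 0;4 0 0 0 0;0 0 0 0 0;0 0 0 0 0;0 0 0 0 0;0 0 0 0 0;0 0 0 0 0;0 0 0 0 0"}}

```text
time: 2.48
position: [0.5282, 0.3448, 0.0066]
tcp_rot: [-3.141, -0.002, 0.06]
ft_force: [0.3, -0.4, 3.7]
gripper_width: 0.177
```

Emit:
{"fn": "send_rows", "kwargs": {"rows": "0 0 0 1.5 0;0 0 0 2 0;0 0 0 2 0;0 -0.76 0 0 6.92;0 -0.76 0 0 6.92;0 -0.76 0 0 6.92;0 -0.76 0 0 6.92;0 -0.76 0 0 6.92;0 -0.76 0 0 6.92;0 -0.76 0 0 6.92;0 -0.76 0 0 6.92;0 -0.76 0 0 6.92;0 -0.76 0 0 6.92;0 -0.76 0 0 6.92;0 -0.76 0 0 6.92;0 -0.76 0 0 6.92;0 -0.76 0 0 6.92;0 0 0 0 0"}}

```text
time: 3.98
position: [0.4199, 0.3444, 0.0601]
tcp_rot: [-3.14, 0.0, 1.754]
ft_force: [0.3, -0.1, 0.1]
gripper_width: 0.178
```

Emit:
{"fn": "send_rows", "kwargs": {"rows": "0 0 -2 0 0;0 0 -2.5 0 0;0 0 -2.5 0 0;0 0 -2.5 0 0;0 0 -2.5 0 0;0 0 -2.5 0 0;0 0 -2.5 0 0;0 0 -2.2 0 0;0 0 -1.5 0 0;0 0 -0.6 0 0;0 0 0 0 0;0 0 0 0 0"}}

```text
time: 4.98
position: [0.4215, 0.1318, 0.0606]
tcp_rot: [3.141, -0.001, 1.749]
ft_force: [0.3, 0.4, -0.5]
gripper_width: 0.177
```

Run:
```python
from h import *
im=save('top','t2',(220,150,380,270),5)
s=read_state();print(s['time'],s['position'].round(4),np.degrees(s['tcp_rot']).round(1),s['gripper_width'],s['ft_force'].round(1))
```

```text
5.0333 [0.4214 0.1321 0.0605] [180.   -0.  100.3] 0.17831071219422212 [-0.8  0.2 -1.3]
```

View pics/t2.png

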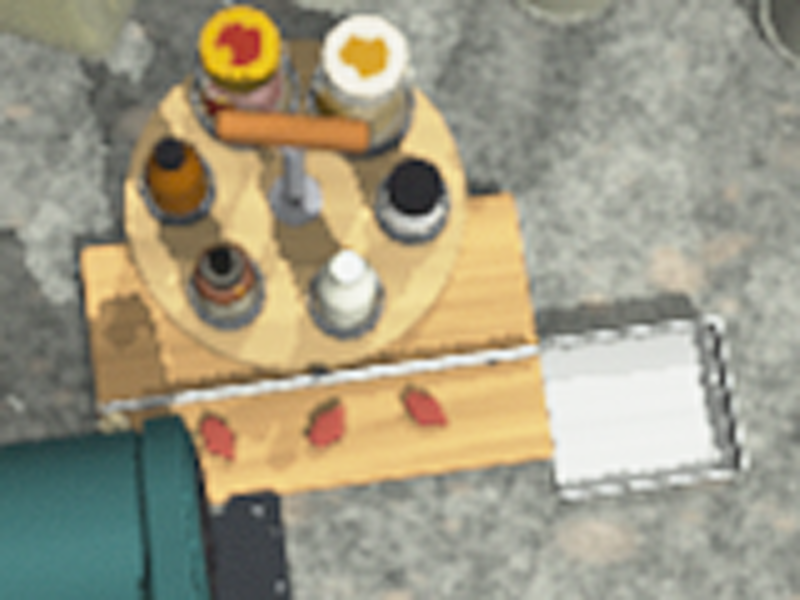

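Top: arm hides the brush; scraps unmoved at (218,437), (326,424), (424,407), pointer at (320,372). I check the brush head from the side.

Run:
```python
from h import *
save('side','s2',(230,180,360,290),6)
f=lambda u,v,z:ray('top',220+u/5,150+v/5,z)[:2].round(4)
P=f(320,370,.047);print('pointer',P)
a=f(105,408,.033);b=f(538,352,.033);fl=f(210,503,.02);fr=f(553,457,.02);print('fence',a,b,np.degrees(np.arctan2(b[0]-a[0],a[1]-b[1])),np.degrees(np.arctan2(fr[0]-fl[0],fl[1]-fr[1])),fr)
print('trayfront right',f(742,468,.016))
yaw=np.radians(10.3);R=np.array([[np.cos(yaw),-np.sin(yaw)],[np.sin(yaw),np.cos(yaw)]])
print('o from pointer',P-R@[-.105,0],'from fence ends',(a+b)/2-R@[-.106,0])
print('fr->o',fr-R@[-.166,-.13])
```

```text
pointer [0.555  0.0349]
fence [0.5286 0.1573] [ 0.5747 -0.0904] 10.542823239477265 10.725301953315038 [ 0.5159 -0.1022]
trayfront right [ 0.5159 -0.2124]
o from pointer [0.65830793 0.05367423] from fence ends [0.65594181 0.05240303]
fr->o [0.65598063 0.05538622]
```

View pics/s2.png

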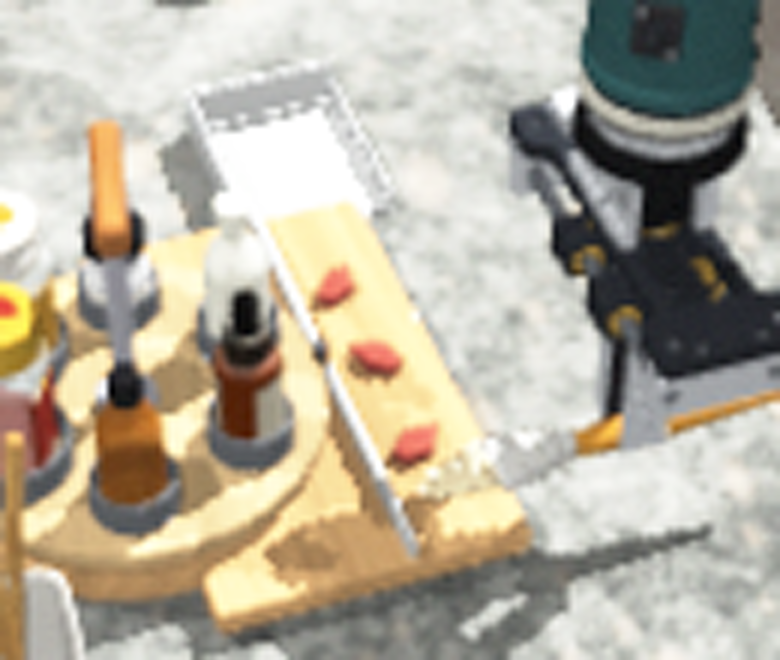

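Side: brush tip near (415,490), level, above the bed's left end, behind scrap 1 (415,445).

Run:
```python
from h import *
y=np.radians(10.5);R=np.array([[np.cos(y),-np.sin(y)],[np.sin(y),np.cos(y)]]);o=np.array([.656,.0535])
for u,v in((415,490),(580,440)):
  p=ray('side',230+u/6,180+v/6,.0615)[:2];print(p,R.T@(p-o))
print(R.T@(np.array([.4214,.1321])-o))
```

```text
[0.52550293 0.15526872] [-0.10976601  0.1238458 ]
[0.44241314 0.13573955] [-0.19502336  0.11978556]
[-0.21634789  0.12003629]
```

Emit:
{"fn": "send_rows", "kwargs": {"rows": "0 0 0 -1 0;0 0 0 -1 0;0 0 0 -0.8 0;0 0 0 -0.4 0;0 0 0 0 0;0 0 0 0 0"}}

```text
time: 5.58
position: [0.4208, 0.1316, 0.0278]
tcp_rot: [-3.14, -0.0, 1.751]
ft_force: [-0.1, 1.6, -0.5]
gripper_width: 0.173
```

Emit:
{"fn": "send_rows", "kwargs": {"rows": "0 -0.3 0 0 0;0 0.15 -0.8 0 0;0 0.15 -0.8 0 0;0 0.15 -0.8 0 0;0 0.15 -0.8 0 0;0 0.15 -0.8 0 0;0 0.15 -0.8 0 0;0 0.15 -0.8 0 0;0 0.15 -0.8 0 0;0 0.15 -0.8 0 0;0 0.15 -0.8 0 0;0 0.15 -0.8 0 0;0 0.15 -0.8 0 0;0 0.15 -0.8 0 0;0 0.15 -0.8 0 0;0 0.15 -0.8 0 0"}}

```text
time: 6.92
position: [0.4408, 0.0108, 0.0285]
tcp_rot: [-3.142, -0.0, 1.751]
ft_force: [-0.3, 0.8, -0.8]
gripper_width: 0.176
```

Run:
```python
from h import *
y=np.radians(10.5);R=np.array([[np.cos(y),-np.sin(y)],[np.sin(y),np.cos(y)]]);o=np.array([.656,.0535])
save('side','s3',(230,180,360,290),6)
s=read_state();print(s['position'].round(4),np.degrees(s['tcp_rot']).round(1),s['ft_force'].round(1),R.T@(s['position'][:2]-o))
```

```text
[0.4412 0.0095 0.0286] [1.800e+02 1.000e-01 1.003e+02] [ 1.2 -0.9 -0. ] [-0.21919863 -0.00411577]
```

View pics/s3.png

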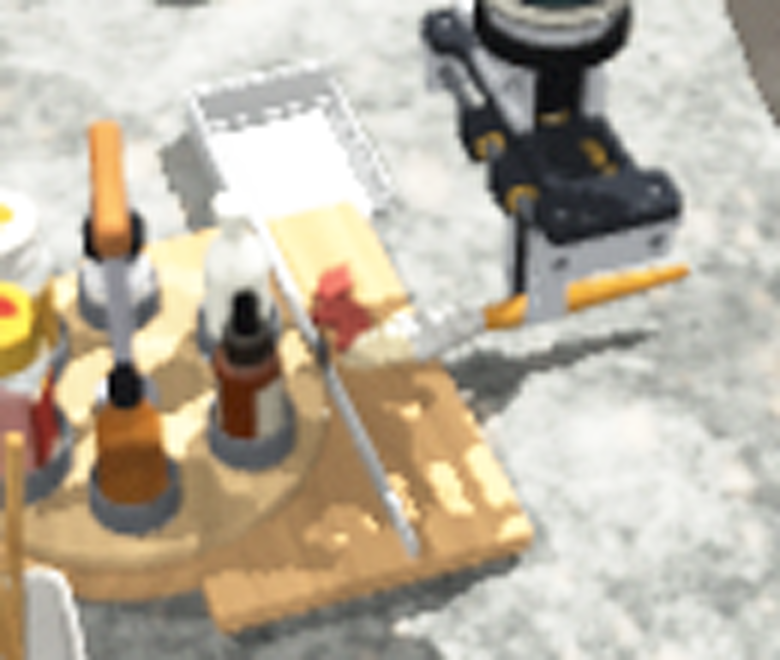

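The scraps are bunched ahead of the brush at (340,305), against the fence. I continue into the tray.

Emit:
{"fn": "send_rows", "kwargs": {"rows": "0 0.15 -0.82 0 0;0 0.15 -0.82 0 0;0 0.15 -0.82 0 0;0 0.15 -0.82 0 0;0 0.15 -0.82 0 0;0 0.15 -0.82 0 0;0 0.15 -0.82 0 0;0 0.15 -0.82 0 0;0 0.15 -0.82 0 0;0 0.15 -0.82 0 0;0 0.15 -0.82 0 0;0 0.15 -0.82 0 0;0 0.15 -0.82 0 0;0 0.15 -0.82 0 0;0 0.15 -0.82 0 0;0 0.15 -0.82 0 0;0 0.15 -0.82 0 0;0 0.15 -0.82 0 0;0 0.15 -0.82 0 0;0 0.15 -0.82 0 0"}}

```text
time: 8.63
position: [0.471, -0.1535, 0.0287]
tcp_rot: [3.141, 0.0, 1.751]
ft_force: [0.7, -0.8, -0.2]
gripper_width: 0.179
```

Run:
```python
from h import *
y=np.radians(10.5);R=np.array([[np.cos(y),-np.sin(y)],[np.sin(y),np.cos(y)]]);o=np.array([.656,.0535])
im=save('side','s4',(230,180,360,290),6)
s=read_state();print(s['position'].round(4),np.degrees(s['tcp_rot']).round(1),s['ft_force'].round(1),R.T@(s['position'][:2]-o))
```

```text
[ 0.4712 -0.1549  0.0286] [1.800e+02 1.000e-01 1.003e+02] [ 0.9 -1.5 -1.1] [-0.21966238 -0.17123331]
```

View pics/s4.png

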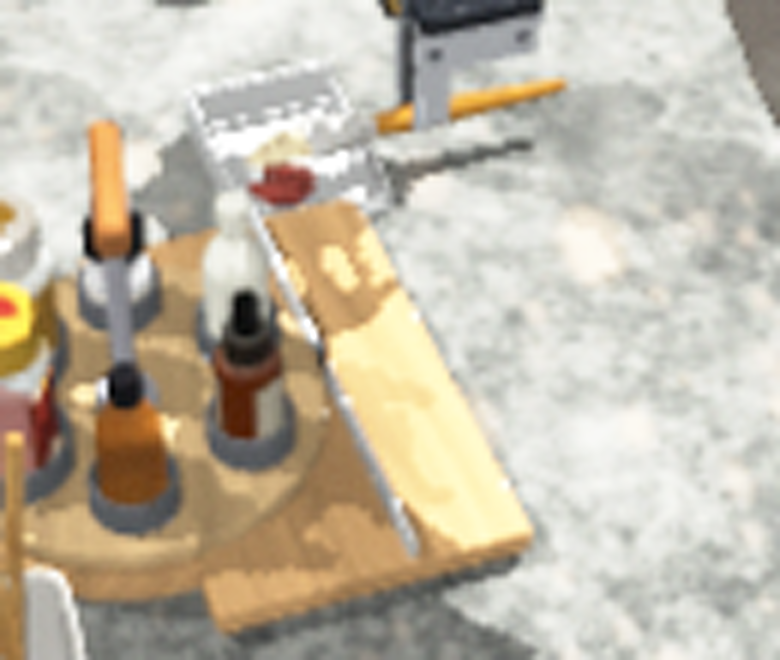

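The scraps now lie in the tray, just below the bed's end at (285,182), with the bed clear. I lift the brush, back off and turn it.

Emit:
{"fn": "send_rows", "kwargs": {"rows": "0 0 0 1.5 0;0 0 0 2 0;0 -1 0 1 0;0 -2 0 0 0;0 -2 0 0 0;0 -2 0 0 0;0 -2 0 0 0;0 0 1.4 0 -6.92;0 0 1.4 0 -6.92;0 0 1.4 0 -6.92;0 0 1.4 0 -6.92;0 0 1.4 0 -6.92;0 0 1.4 0 -6.92;0 0 1.4 0 -6.92;0 0 1.4 0 -6.92;0 0 1.4 0 -6.92;0 0 1.4 0 -6.92;0 0 1.4 0 -6.92;0 0 1.4 0 -6.92;0 0 1.4 0 -6.92"}}

```text
time: 10.35
position: [0.3804, 0.0301, 0.0732]
tcp_rot: [3.142, 0.0, 0.175]
ft_force: [0.4, -0.6, -1.3]
gripper_width: 0.18
```

Emit:
{"fn": "send_rows", "kwargs": {"rows": "0 0 0 -1.5 0;0 0 0 -1.5 0;0 0 0 -1.5 0;0 0 0 -1 0;0 0 0 -0.4 0;0 0 0 -0.2 0;0 0 0 0 0;0 0 0 0 0"}}

```text
time: 11.02
position: [0.3813, 0.0294, 0.0131]
tcp_rot: [3.141, -0.001, 0.181]
ft_force: [-0.4, -0.0, -0.3]
gripper_width: 0.175
```

Before letting go, I check that all three scraps are in the tray.

```bash
cat >> h.py <<'E'
def reds(im,n,z,box):
    y=np.radians(10.5);R=np.array([[np.cos(y),-np.sin(y)],[np.sin(y),np.cos(y)]]);o=np.array([.656,.0535])
    hsv=cv2.cvtColor(im,cv2.COLOR_RGB2HSV);m=(((hsv[...,0]<6)|(hsv[...,0]>172))&(hsv[...,1]>110)).astype(np.uint8)
    k=np.zeros_like(m);k[box[1]:box[3],box[0]:box[2]]=1
    N,l,s,ce=cv2.connectedComponentsWithStats(m*k)
    for i in range(1,N):
        if s[i,4]>5:
            p=ray(n,*ce[i],z);print(ce[i].round(1),s[i].tolist(),(R.T@(p[:2]-o)).round(4))
E
python3 - <<'E'
from h import *
a=get_image('top');b=get_image('side')
reds(a,'top',.008,(235,215,380,255));reds(b,'side',.008,(255,190,330,270))
A=cv2.resize(a[205:265,310:390],None,fx=5,fy=5,interpolation=cv2.INTER_CUBIC);B=cv2.resize(b[180:240,250:330],None,fx=5,fy=5,interpolation=cv2.INTER_CUBIC)
cv2.imwrite('pics/t5.png',np.hstack([A,B])[:,:,::-1])
E
```

```text
[331.5 227. ] [331, 223, 2, 9, 18] [-0.1231 -0.1384]
[338.2 229.2] [336, 226, 6, 8, 34] [-0.1321 -0.157 ]
[276.6 211.5] [273, 209, 9, 7, 39] [-0.1338 -0.1576]
```

View pics/t5.png

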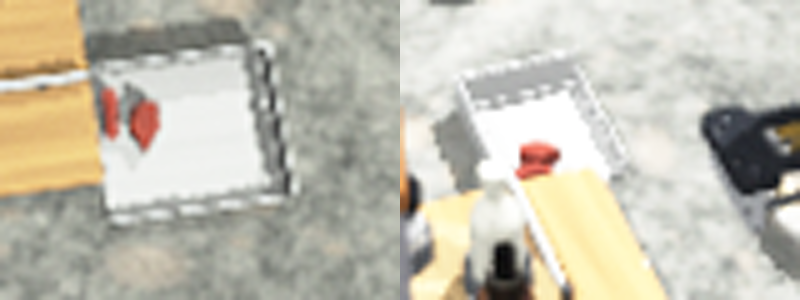

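Two red chips are clear in the tray (110,112) and (145,125); the third may be stacked or hidden. I list red areas in all views numerically.

Run:
```python
from h import *
for f,n in(('s0','side'),('s3','side'),('s4','side'),('t0','top'),('t2','top')):
    print(f);reds(cv2.imread(f'pics/raw_{f}.png')[:,:,::-1].copy(),n,.024 if f!='s4' else .008,(255,190,400,270) if n=='side' else (235,215,380,262))
a=get_image('top');print('now top');reds(a,'top',.0,(180,180,420,330));b=get_image('side');print('now side');reds(b,'side',.0,(240,150,420,330))
np.set_printoptions(linewidth=250)
print('R-G top');print((a[218:240,326:346,0].astype(int)-a[218:240,326:346,1]))
print('R-G side');print((b[204:220,268:292,0].astype(int)-b[204:220,268:292,1]))
```

```text
s0
[285.4 227.8] [284, 226, 4, 5, 16] [-0.1304 -0.0561]
[292.3 239.4] [289, 238, 7, 4, 23] [-0.1339  0.0002]
[298.4 253.9] [296, 252, 6, 5, 25] [-0.1306  0.0633]
s3
[286. 231.] [282, 225, 9, 13, 62] [-0.1276 -0.0417]
s4
[277.  210.5] [272, 208, 10, 6, 45] [-0.1368 -0.1622]
t0
[304.5 231.7] [301, 229, 8, 6, 31] [-0.1289 -0.0564]
[284.9 235.3] [282, 232, 6, 7, 30] [-0.132   0.0012]
[263. 237.] [261, 234, 5, 7, 29] [-0.1287  0.0647]
t2
[304.5 231.6] [301, 229, 8, 6, 31] [-0.1286 -0.0565]
[284.9 235.3] [282, 232, 6, 7, 31] [-0.1319  0.0014]
[263. 237.] [261, 234, 5, 7, 29] [-0.1287  0.0647]
now top
[331.5 227. ] [331, 223, 2, 9, 18] [-0.1219 -0.1395]
[338.3 229.2] [336, 226, 6, 8, 35] [-0.1311 -0.1585]
now side
[314.7 152.9] [310, 151, 11, 4, 32] [-0.3948 -0.4588]
[276.6 211.5] [273, 209, 9, 7, 39] [-0.1365 -0.1662]
R-G top
[[ 44  29  -5  -4  -2  -4  -3  -5  -3  -4  -2  -3  -3  -3  -2  -3  -3  -6  -4  -3]
 [  1   1  -5  -2  -2  -4  -2  -2  -4  -3  -5  -4  -1  -2  -1  -1  -2  -1  -2  -3]
 [ -3   2  -1  -4  -4  -4  -5  -4  -2  -2  -2  -2  -2  -3  -2  -2  -1  -3  -3  -3]
 [ 36  33   8  -3  
[... 2452 characters left out ...]
0  -1]
 [  0   0   0   0   2  18 102 119 117 117 115 118  46   0  -1   1   1   1   2   4   2   0   0   0]
 [  0   0   0   0   2 105 120 112 101  99  95  95  38   4   5   5   4   3   9   9   7   3   0   0]
 [  0   0   0   0   0  46  99  72  63  40  22  22  16   8   7   6   5   4   7  10   9   7   3   0]
 [  0   1   0   1   0   0  18  17  14  12  10  11  11  10   8   7   5   5   5   9   9   8  10   9]
 [  1   0   2   7  -1   0   7  11   7   8  10  12  11  12  10   8   7   5   5   8   9   8  10  15]
 [ -1   1   4   9   5   0   1  15   7   7  10  12  12  12  11   9   7   5   5   5   9   9   9  14]
 [  0   1   1   0   3   0   0   9  11   7   8  11  11  13  13  11   9   7   5   5   7  10   8   8]]
```

Run:
```python
from h import *
from scipy.optimize import least_squares
y=np.radians(10.5);R=np.array([[np.cos(y),-np.sin(y)],[np.sin(y),np.cos(y)]]);o=np.array([.656,.0535])
def tri(a,b,l):
    r=least_squares(lambda X:np.r_[proj('top',X)-a,proj('side',X)-b],[.5,-.1,.01]);print(l,R.T@(r.x[:2]-o),r.x[2],'res',r.fun.round(1))
tri((338.3,229.2),(277.2,209.8),'upper chip top')
tri((331.5,227),(276.3,213.5),'edge chip')
tri((284.9,235.3),(292.3,239.4),'ref scrap2 (true top .028)')
# tall-blob consistency: project stand points on the floor
for z in(.010,.018,.026):
    p=R@[-.131,-.155]+o;q=R@[-.123,-.136]+o;print(z,proj('side',[*p,z]),proj('side',[*q,z]))
im=get_image('side')[195:225,255:300];cv2.imwrite('pics/s6.png',cv2.resize(im[:,:,::-1],None,fx=16,fy=16,interpolation=cv2.INTER_CUBIC))
```

```text
upper chip top [-0.13419233 -0.15527618] 0.01782348492058201 res [-0.1  0.3 -0.3 -0.1]
edge chip [-0.12524124 -0.13648438] 0.01941216328386609 res [-0.1  0.2 -0.2 -0.1]
ref scrap2 (true top .028) [-0.13270064  0.00157017] 0.02598222417740003 res [-0.1  0.2 -0.2 -0. ]
0.01 [276.07376056 211.72363991] [275.55303026 215.78581178]
0.018 [276.02511646 209.94662118] [275.50183115 214.00444376]
0.026 [275.97610008 208.1560031 ] [275.45023579 212.20928903]
```

View pics/s6.png

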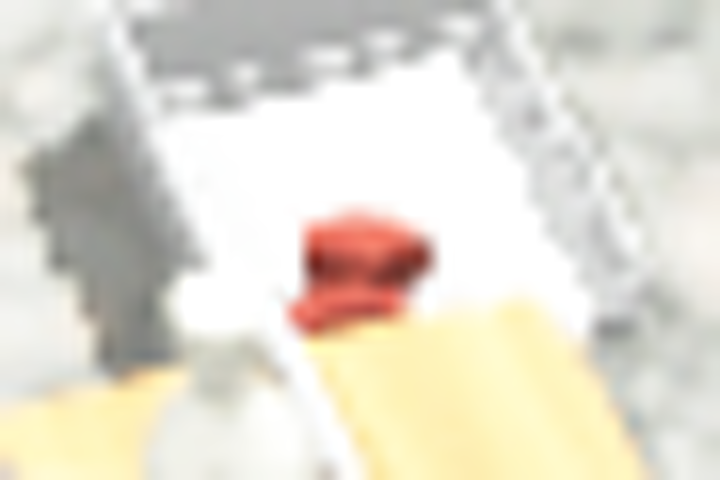

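Side: upper chip sits at z≈0.018, i.e. stacked on the third chip (before the drop all three were seen together); the other stands on edge by the bed's end. I check the gap between that one and the bed end.

Run:
```python
from h import *
a=np.mean([get_image('top').astype(float) for _ in range(3)],0)
for r in range(222,234,2):print(r,[tuple(int(c) for c in a[r,u]) for u in range(327,336)])
y=np.radians(10.5);R=np.array([[np.cos(y),-np.sin(y)],[np.sin(y),np.cos(y)]]);o=np.array([.656,.0535])
for yy in(-.13,-.134,-.142):
  for x in (-.112,-.125,-.138): p=R@[x,yy]+o;print(yy,x,proj('top',[*p,.02]).round(1))
```

```text
222 [(226, 186, 126), (167, 151, 130), (130, 137, 136), (137, 126, 123), (187, 159, 152), (217, 194, 184), (223, 221, 214), (188, 192, 186), (125, 128, 124)]
224 [(242, 209, 131), (209, 178, 136), (119, 125, 125), (157, 99, 92), (192, 88, 72), (213, 106, 90), (207, 165, 158), (162, 169, 166), (134, 139, 134)]
226 [(237, 199, 128), (207, 168, 123), (135, 133, 126), (123, 101, 98), (164, 77, 63), (203, 92, 76), (175, 122, 114), (157, 165, 161), (154, 156, 151)]
228 [(231, 193, 125), (219, 179, 122), (160, 146, 125), (90, 90, 91), (159, 75, 64), (194, 93, 78), (153, 98, 90), (158, 155, 150), (132, 135, 132)]
230 [(230, 191, 123), (237, 203, 131), (205, 180, 137), (97, 101, 100), (156, 75, 63), (208, 93, 77), (211, 144, 135), (224, 220, 212), (171, 178, 173)]
232 [(234, 199, 127), (237, 199, 126), (215, 183, 145), (183, 188, 184), (203, 170, 164), (205, 130, 119), (221, 198, 189), (229, 231, 228), (210, 218, 211)]
-0.13 -0.112 [328.6 223. ]
-0.13 -0.125 [329.2 227.4]
-0.13 -0.138 [329.9 231.7]
-0.134 -0.112 [329.9 222.8]
-0.134 -0.125 [330.6 227.2]
-0.134 -0.138 [331.3 231.6]
-0.142 -0.112 [332.6 222.5]
-0.142 -0.125 [333.3 226.8]
-0.142 -0.138 [334.  231.2]
```

Bed edge projects to column 329.2, and the chip spans 330.5–333.2, i.e. stand y ≈ -0.134 to -0.141: past the limit whichever face is its underside. I set the brush down.

Emit:
{"fn": "send_rows", "kwargs": {"rows": "0 0 0 -0.4 0;0 0 0 -0.2 0;0 0 0 0 0;0 0 0 0 0"}}

```text
time: 11.75
position: [0.3808, 0.0295, 0.0066]
tcp_rot: [3.142, -0.0, 0.181]
ft_force: [-0.3, 0.2, 1.6]
gripper_width: 0.174
```

Emit:
{"fn": "send_rows", "kwargs": {"rows": "4 0 0 0 0;4 0 0 0 0;4 0 0 0 0;4 0 0 0 0;4 0 0 1 0;4 0 0 2 0;4 0 0 3 0;4 0 0 4 0;4 0 0 4 0;4 0 0 4 0;4 0 0 4 0;4 0 0 0 0;4 0 0 0 0"}}

```text
time: 12.83
position: [0.3823, 0.0294, 0.2303]
tcp_rot: [3.14, -0.007, 0.181]
ft_force: [-1.0, 0.0, -0.8]
gripper_width: 0.426
```

Run:
```python
from h import *
from scipy.optimize import least_squares
def tri(a,b,l):
    r=least_squares(lambda X:np.r_[proj('top',X)-a,proj('side',X)-b],[.7,0,.1]);print(l,r.x.round(4),'res',r.fun.round(1));return r.x
tri((286.5,109),(185,211),'back bottle cap'); tri((341.5,111),(188,177),'next cap'); print(ray('top',286,153,0),ray('top',335,154,0))
q=lambda u,v,z:ray('top',220+u/5,150+v/5,z).round(4)
b0=q(218,125,.191);b1=q(370,135,.191);print('bar',b0,b1,(b0+b1)/2,np.degrees(np.arctan2(b0[1]-b1[1],b0[0]-b1[0])))
d=tri((220+220/5,150+258/5),(230+243/6,180+295/6),'dropper top')
y=np.radians(10.5);R=np.array([[np.cos(y),-np.sin(y)],[np.sin(y),np.cos(y)]])
for o in((.656,.0535),):
  v=R.T@(d[:2]-o);print(v,np.linalg.norm(v),np.degrees(np.arctan2(v[1],v[0])))
# now
a=get_image('top');b=get_image('side');cv2.imwrite('pics/raw_t7.png',a[:,:,::-1])
A=cv2.resize(a[150:350,220:380],None,fx=2.8,fy=2.8,interpolation=cv2.INTER_CUBIC);B=cv2.resize(b[130:290,170:290],None,fx=3.5,fy=3.5,interpolation=cv2.INTER_CUBIC)
cv2.imwrite('pics/t7.png',np.hstack([A[:560,:375],B[:560]])[:,:,::-1])
reds(a,'top',.01,(310,200,380,260))
s=read_state();print(s['time'],s['position'],s['tcp_rot'])
```

```text
back bottle cap [0.8295 0.0445 0.1984] res [-0.5  2.1 -2.1 -0.8]
next cap [ 0.8258 -0.0984  0.2092] res [-0.6  2.3 -2.5 -1. ]
[ 7.85175793e-01  4.10069442e-02 -2.22044605e-16] [ 0.79003935 -0.11006572  0.        ]
bar [0.6542 0.0925 0.191 ] [0.653  0.0147 0.191 ] [0.6536 0.0536 0.191 ] 89.11633054220705
dropper top [0.5967 0.0905 0.1367] res [-0.   0.1 -0.1 -0. ]
[-0.05153459  0.04716708] 0.06986091652635247 137.5336615036596
[331.5 227. ] [331, 223, 2, 9, 18] [-0.1233 -0.1381]
[338.2 229.2] [336, 226, 6, 8, 34] [-0.1324 -0.1567]
12.9333 [0.38029944 0.02954742 0.2260516 ] [-3.14140982e+00  6.44697129e-04  1.80767951e-01]
```

View pics/t7.png

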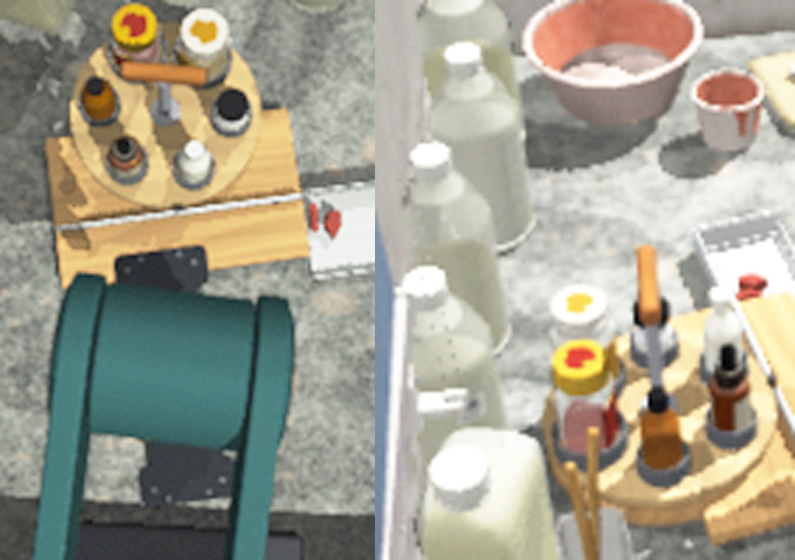

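Top/side: the brush is hidden under the arm where it was laid; scraps (325,220) unchanged in the tray; nothing tall near the bar (back bottles at x≥0.78, 0.21 high). The dropper top measures 137.5° in the stand frame, so it needs about +42°. Next I grip the bar.

Emit:
{"fn": "send_rows", "kwargs": {"rows": "4 2.75 0.24 0.2 -1.13;4 2.75 0.24 0.2 -1.13;4 2.75 0.24 0.2 -1.13;4 2.75 0.24 0.2 -1.13;4 2.75 0.24 0.2 -1.13;4 2.75 0.24 0.2 -1.13;4 2.75 0.24 0.2 -1.13;4 2.75 0.24 0.2 -1.13;4 2.75 0.24 0.2 -1.13;4 2.75 0.24 0.2 -1.13;4 0 0 0 0;4 0 0 0 0;4 0 0 0 0"}}

```text
time: 14.02
position: [0.6546, 0.0535, 0.2443]
tcp_rot: [3.142, 0.004, -0.016]
ft_force: [-0.8, 1.0, 0.2]
gripper_width: 0.428
```

Run:
```python
from h import *
a=get_image('top');cv2.imwrite('pics/raw_t8.png',a[:,:,::-1]);b=get_image('side');cv2.imwrite('pics/raw_s8.png',b[:,:,::-1])
s=read_state();print(s['time'],s['position'].round(4),np.degrees(s['tcp_rot']).round(1))
# brush handle: orange mask on the bench
hsv=cv2.cvtColor(b,cv2.COLOR_RGB2HSV);m=((hsv[...,0]>9)&(hsv[...,0]<22)&(hsv[...,1]>150)).astype(np.uint8)
for n,im in(('side',b),('top',a)):
    hsv=cv2.cvtColor(im,cv2.COLOR_RGB2HSV);m=((hsv[...,0]>9)&(hsv[...,0]<22)&(hsv[...,1]>150)).astype(np.uint8)
    N,l,st,ce=cv2.connectedComponentsWithStats(m)
    print(n,[(ce[i].round(),st[i].tolist(),ray(n,*ce[i],.0075).round(3)) for i in range(1,N) if st[i,4]>25])
```

```text
14.1167 [0.6546 0.0535 0.2464] [ 1.8e+02  1.0e-01 -9.0e-01]
side [(array([248., 218.]), [246, 212, 6, 10, 32], array([ 0.652, -0.106,  0.007])), (array([233., 236.]), [226, 229, 13, 14, 62], array([ 0.707, -0.03 ,  0.007])), (array([341., 245.]), [333, 232, 18, 26, 67], array([0.375, 0.058, 0.007])), (array([269., 248.]), [266, 242, 6, 11, 37], array([0.6  , 0.038, 0.007])), (array([251., 255.]), [246, 247, 12, 17, 163], array([0.656, 0.06 , 0.007])), (array([343., 356.]), [330, 336, 26, 41, 127], array([0.464, 0.424, 0.007])), (array([403., 401.]), [377, 375, 56, 45, 308], array([0.36 , 0.546, 0.007]))]
top [(array([ 79., 123.]), [67, 114, 22, 16, 33], array([0.847, 0.689, 0.008])), (array([  2., 135.]), [0, 130, 6, 13, 49], array([0.793, 0.922, 0.008])), (array([254., 186.]), [250, 179, 9, 14, 79], array([0.672, 0.13 , 0.008])), (array([ 37., 279.]), [20, 240, 35, 79, 866], array([0.366, 0.735, 0.008])), (array([149., 250.]), [131, 245, 40, 10, 74], array([0.465, 0.424, 0.008])), (array([101., 280.]), [90, 252, 25, 65, 242], array([0.37 , 0.55 , 0.008]))]
```

The brush handle is on the bench at about (0.375, 0.058), let go. I descend to the bar and close.

Emit:
{"fn": "send_rows", "kwargs": {"rows": "4 0 0 -2 0;4 0 0 -2 0;4 0 0 -2 0;4 0 0 -1.3 0;4 0 0 -0.7 0;4 0 0 0 0;4 0 0 0 0;0 0 0 0 0;0 0 0 0 0;0 0 0 0 0;0 0 0 0 0;0 0 0 0 0;0 0 0 0 0"}}

```text
time: 15.2
position: [0.6567, 0.0535, 0.1677]
tcp_rot: [-3.142, -0.003, -0.016]
ft_force: [1.7, -1.2, 2.5]
gripper_width: 0.195
```

Emit:
{"fn": "send_rows", "kwargs": {"rows": "0 0 0 0 0;0 0 0 0 0;0 0 0 0 1.5;0 0 0 0 2.5;0 0 0 0 3;0 0 0 0 3;0 0 0 0 3;0 0 0 0 3;0 0 0 0 3;0 0 0 0 3;0 0 0 0 3;0 0 0 0 3;0 0 0 0 3;0 0 0 0 3;0 0 0 0 3;0 0 0 0 2.5;0 0 0 0 1.5;0 0 0 0 1;0 0 0 0 0;0 0 0 0 0"}}

```text
time: 16.87
position: [0.6578, 0.0539, 0.1677]
tcp_rot: [3.138, -0.005, 0.717]
ft_force: [5.1, 1.5, 2.7]
gripper_width: 0.198
```

Run:
```python
from h import *
s=read_state();print(s['time'],s['position'].round(4),np.degrees(s['tcp_rot']).round(1),s['gripper_width'],s['ft_force'].round(1))
b=get_image('side');a=get_image('top');cv2.imwrite('pics/raw_s9.png',b[:,:,::-1]);cv2.imwrite('pics/raw_t9.png',a[:,:,::-1])
y=np.radians(10.5);R=np.array([[np.cos(y),-np.sin(y)],[np.sin(y),np.cos(y)]]);o=np.array([.656,.0535])
for z in(.05,.075,.1,.12,.14):p=R@[-.068,0]+o;print(z,proj('side',[*p,z]).round(1),proj('top',[*p,z]).round(1))
for n,im,box in(('side',b,(225,200,300,290)),('top',a,(235,150,320,240))):
    hsv=cv2.cvtColor(im,cv2.COLOR_RGB2HSV)
    for l,m in(('amber',(hsv[...,0]<16)&(hsv[...,1]>140)&(hsv[...,2]<190)),('black',(hsv[...,2]<45))):
        k=np.zeros(m.shape,np.uint8);k[box[1]:box[3],box[0]:box[2]]=1
        N,_,st,ce=cv2.connectedComponentsWithStats(m.astype(np.uint8)*k)
        print(n,l,[(ce[i].round(1).tolist(),st[i].tolist()) for i in range(1,N) if st[i,4]>12])
```

```text
16.8667 [0.6578 0.0539 0.1677] [179.8  -0.3  41.1] 0.19809027370589372 [5.1 1.5 2.7]
0.05 [271.8 238.4] [282.5 212. ]
0.075 [271.6 232.5] [282.4 210.2]
0.1 [271.3 226.4] [282.4 208.3]
0.12 [271.1 221.4] [282.4 206.8]
0.14 [270.9 216.3] [282.4 205.2]
side amber [([251.7, 213.5], [247, 207, 12, 13, 62]), ([273.0, 234.0], [267, 228, 10, 13, 64]), ([267.0, 249.0], [262, 241, 11, 17, 169]), ([238.0, 258.7], [235, 252, 6, 14, 40])]
side black [([249.0, 203.2], [248, 200, 3, 8, 22]), ([271.1, 220.4], [270, 217, 4, 7, 20]), ([235.6, 225.8], [233, 224, 6, 5, 18]), ([271.5, 226.6], [269, 226, 6, 3, 13]), ([266.4, 239.0], [264, 237, 5, 5, 18])]
top amber [([255.5, 170.8], [252, 168, 8, 7, 37]), ([264.4, 183.3], [254, 178, 20, 10, 68])]
top black [([273.1, 164.3], [259, 158, 35, 11, 102])]
```

Bulb in the side picture at (271.1, 220.4), against about (271.1, 219.4) expected at the front: within about 5 mm. I add 2.5°.

Emit:
{"fn": "send_rows", "kwargs": {"rows": "0 0 0 0 1;0 0 0 0 1;0 0 0 0 0.5;0 0 0 0 0;0 0 0 0 0;0 0 0 0 0;0 0 0 0 0;0 0 0 0 0;0 0 0 0 0;0 0 0 0 0"}}

```text
time: 17.8
position: [0.6578, 0.054, 0.1677]
tcp_rot: [3.138, -0.005, 0.761]
ft_force: [4.9, 0.9, 2.5]
gripper_width: 0.197
```

Run:
```python
from h import *
y=np.radians(10.5);R=np.array([[np.cos(y),-np.sin(y)],[np.sin(y),np.cos(y)]]);o=np.array([.656,.0535])
b=get_image('side');hsv=cv2.cvtColor(b,cv2.COLOR_RGB2HSV)
def bulb(im,box):
    g=im.max(2);m=np.zeros(g.shape,np.uint8);x0,y0,x1,y1=box;m[y0:y1,x0:x1]=g[y0:y1,x0:x1]<50
    N,_,st,ce=cv2.connectedComponentsWithStats(m);return [(ce[i].round(1).tolist(),st[i].tolist()) for i in range(1,N) if st[i,4]>8]
print('now',bulb(b,(262,208,282,232)))
s0=cv2.imread('pics/raw_s0.png')[:,:,::-1];print('start',bulb(s0,(262,220,282,245)))
for ang in(137.5,140,176,180,184):
    t=np.radians(ang);p=R@(.068*np.array([np.cos(t),np.sin(t)]))+o;print(ang,'z.128',proj('side',[*p,.128]).round(1))
reds(b,'side',.01,(255,190,300,225))
s=read_state();print(s['time'],np.degrees(s['tcp_rot']).round(1),s['position'].round(4),s['ft_force'].round(1),s['gripper_width'])
```

```text
now [([271.0, 219.5], [270, 217, 3, 6, 18]), ([271.6, 226.1], [269, 225, 6, 3, 13])]
start [([270.4, 232.1], [269, 229, 4, 7, 27]), ([270.3, 238.5], [267, 237, 8, 4, 20])]
137.5 z.128 [269.9 231.2]
140 z.128 [270.3 230.5]
176 z.128 [271.5 220.4]
180 z.128 [271.1 219.4]
184 z.128 [270.5 218.3]
[276.6 211.5] [273, 209, 9, 7, 39] [-0.1331 -0.1554]
17.85 [179.8  -0.3  43.6] [0.6578 0.054  0.1677] [5.3 1.1 2.8] 0.19334653016316358
```

The bulb is at (271.0, 219.5) against 219.4 predicted for dead front, so I hand in.

```bash
python3 -c "
from bench import *
print(hand_in())"
```

```text
the job is handed in; nothing more can be done
None
```

The job is handed in at about 18 s of the 67 s allowed, and `hand_in()` gave no verdict. I swept the scraps into the tray with the brush, laid the brush on the bench in front of the stand, and turned the turntable about 44° by its bar. The gripper still holds the bar.

What my last checks showed:
- **Dropper:** its bulb was at image row 219.5, against 219.4 predicted for straight in front. A small row offset at the start means it could be about 3° short, which is still within the 12 mm tolerance.
- **Grip:** the fingers stopped on the bar at about 18 mm opening, compared with the nominal 16 mm. I did not measure the grip force on the bar itself.
- **Brush:** its handle was found on the bench near (0.375, 0.058). It was set down and let go at the height it was picked up. I did not measure its tilt.
- **Scraps:** only two are directly visible in the tray. I take the third to be under the upper chip, because that chip's height (about 18 mm) fits a stack and no other red chip showed up. One of the visible chips stands on edge at about y = -0.134 to -0.141, only a few millimetres past the -0.131 limit.
- **Not re-measured:** I did not check the other bottles, the cup or the loop tool for movement at the end. The fingers stayed about 2 cm above the bottle tops, and I saw no sign of contact.

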